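# Cramp a cheese hoop tight with a reversing ratchet

## Robot

A 6-joint arm with a two-finger parallel gripper is mounted at the origin on the work surface. World frame = base frame: x ahead of the robot, y to its left, z up, the work surface at z = 0. Lengths are in m, angles in rad, forces in N, time in s.
With the tool pointing down it reaches from about 0.35 to 0.975 m from the base axis. Payload 4.9 kg.
Tool frame: the origin (TCP) lies on the front face of the gripper's body, between the roots of the fingers; the fingertips stand ctrl.tip_extent ahead of it and the grasp point (between the pads) lies 54 mm ahead of it (ctrl.tip_extent is the distance from the TCP to the fingertips, in m); z points along the fingers, y is the line along which they close (so a half turn about z gives the same grasp; the last joint's range is limited). The gripper opens to 85 mm and grips with 20 to 120 N. Pads are 22 mm wide; open, the fingers measure 114 mm over their backs; the gripper's body (76 mm by 85 mm) begins 54 mm behind the grasp point. The pads swing forward as they close: fully open they stand 13 mm farther back than shut.
Start: joints at [1.224, 0.053, 1.613, -0, 1.476, -0.119], TCP at [0.141, 0.609, 0.304] pointing down, gripper open.
Joint ranges: [-3.01, 3.01], [-1.01, 2.22], [0.06, 2.58], [-1.02, 4.17], [0.09, 2.62], [-3.14, 3.14]. Speed limits (rad/s): [2.57, 2.57, 3.14, 3.14, 3.14, 3.14].

## Interface

Orientations are given as a rotation vector (axis times angle).
In Python, from station import ctrl gives the robot as it stands.
- The arm moves only by the tool apply_moves, never from a script. Its argument "rows" is one flat list of numbers, 6 for each row, row after row: the shift along the tool's x, y, z normalised to -1 to 1, where 1 is 0.6 m, then the turn, a rotation vector about the tool's x, y, z normalised to -1 to 1, where 1 is 90 degrees. A call has 1 to 20 rows; each row is the pose to reach, as a shift and turn from the pose commanded when the call began, along the tool's axes at that moment; what a row does not reach only later rows make up. A row lasts 1/10 s, in which the tool goes at most 50 mm and 8.59 degrees, less where a joint would pass 70% of its speed; a pose out of reach is approached as far as the arm can. A call with a number of a shift or a turn outside -1 to 1 is refused whole. A call with a gripper value outside its range is refused whole. "grip" is the opening, from 0 (shut) to 1 (fully open), set as the call begins (left out, the last holds). The fingers move at their own pace and stop on an object; "grip_force" is the grip in N (left out, the last holds). Time passes only in rows, so rows that repeat a pose let the fingers close. It gives the time, the measured TCP pose, the force, the opening and the grip force at its end, in the units of the state.
- ctrl.get_obs(): the state, without advancing time (a new reading comes with each control period).
- ctrl.get_image(name): name is "side" or "top" or "wrist"; returns (picture, depth): 480x640x3 uint8, blue, green, red; 480x640 float32, m along the optical axis (not along the pixel's ray), 0 where there is no reading.
- ctrl.camera_model(name): a dict with "mtx" (3x3 intrinsics, pixels), "R" (3x3) and "t" (3): a world point X has camera coordinates R X + t; the wrist camera has in their place "tool_from_camera" (4x4, takes a point from camera to tool coordinates, whose origin is the TCP and whose axes are the flange's). Camera axes: x right, y down, z forward; pixel columns grow to the right and rows downward; lengths in m; the calibration is good to about 2 mm. A picture is of the moment at which its call begins: read the wrist's pose just before it. camera_model takes no time and is no camera call.
- ctrl.finish_job(): hands the job in; it is judged then, once.
The state is a dict: "t": time; "q": joint angles; "dq": joint speeds; "effort": joint torques, N m; "tool_pos": TCP position; "tool_rot": TCP orientation; "contact_force": force on the tool from outside, world axes, zero at the start; "wrist_torque": the same for the moment, N m; "opening": finger opening in m; "grip_force": force on a finger pad.
Only numpy, scipy, OpenCV 4.12 (cv2) and the standard library are available. Lean on these libraries where they do the work, as an engineer would, in place of code of your own. Each camera call takes 0.05 s, during which the arm holds its last target. There are 200 camera calls.

## Task

The hoop cramp is set to open. Gently flip the little tab of its ratchet over towards the hoop so that it closes, then swing the handle back and forth to drive the jaw up until the cheese hoop is pushed fully home in the fence and held firmly, about 45 newtons at the jaw, without crushing it; then let go. Work the cramp only by its tab and handle: leave the jaw, the hoop and everything else on the table alone.

Things in the scene. Friction and masses are not known exactly. Their poses are not given: they have to be found in the camera images.
- cramp: Hoop cramp, fixed: aluminium bed 180 x 430 x 20 mm. Origin on the table, on the ratchet's upright axis. Along its +y: ratchet head, jaw, hoop, fence (bed y -45 to 385, x -60 to 120 mm). Toothed wheel on the axis, 77 mm across, top at z 76 mm, its nut (20 mm across) up to z 86. Below it the handle, a flat arm 26 mm wide at z 50 to 60, points to -x.
- selector (a joint): Direction tab on an upright pin on the handle, 66 mm from the ratchet axis. -0.42 (stop): leans away from the hoop, ratchet opens; +0.42 (stop): leans to the hoop (cramp +y, counter-clockwise from above), ratchet closes. Stays where left; moves at about 3 N sideways; flipped: well past 0.3. Bends above 25 N. Flipped under load, the old tooth stays hooked until the handle is swung a little to +.
- tab (a point): Centre of the top of the direction tab: upright steel plate 22 mm long (radially, from its pin towards the ratchet axis), 9 mm thick, z 80 to 112 mm, its middle 42 mm from the pin and so some 24 mm from the ratchet axis, above the wheel; it moves 17 mm either side of the arm's line. Site axes: x from the pin along the tab, y square to its broad faces, towards the hoop.
- handle (a joint): Handle angle, counter-clockwise from above positive; 0: arm along cramp -x. Stops at -0.6 and 0.9 (a stop feels heavy too, though the hoop be loose). With the tab at closing, positive swings (knob away from the hoop) drive, negative ones click back, about 1 N to 4 N at the knob. A tooth is 0.39 rad; up to 0.5 rad of a drive swing is idle at first.
- grip (a point): Middle (z 104 mm) of the upright round wooden knob at the end of the handle: 28 mm thick, z 74 to 130 mm, 160 mm from the ratchet axis. It is fast on the arm and does not spin.
- ratchet (a joint): Wheel angle, 0 at the start, grows as the cramp closes: the jaw advances 14 mm per rad. Stiff, stays where left. Driving takes about 8 N at the knob (square to the arm; about 6 N if you stop and hold there) while the jaw runs free, 1 N more while it pushes the hoop, then 0.0875 N more per newton at the jaw: for 45 N at the jaw about 12 N moving, 10 N standing.
- jaw: Steel sliding jaw 130 mm wide, z 22 to 82 mm, moves along cramp +y. Its origin is at the cramp's origin when the ratchet is at 0. It carries a sprung beech pad, 100 mm wide, whose face is 91 mm on +y from this origin; the pad gives 1 mm per 20 N. Not to be touched.
- hoop: Beech hoop with a young cheese in it, 170 mm across, 70 mm high, about 1.2 kg, loose on the bed between pad and fence, at first with a gap to both. Origin: middle of its underside. Crushed above 90 N. Not to be touched by the robot.
- fence: Fixed fence across the bed, 62 mm high, 30 mm on +x from the cramp's origin, carrying a beech vee block (faces 0.3 rad off square) open to its -y, towards the jaw. The block is screwed out of the fence by an amount not given, 0 to 8 mm, and holds there. Home, the hoop touches both faces, its origin 89 mm (block fully in) to 97 mm on -y from the fence's origin. Set elsewhere each time.
- tomme: Small grey-brown cheese, 110 mm across, 45 mm high. Bystander; origin at its underside.
- wedge: Cheese piece 100 x 39 x 50 mm. Bystander; origin at its underside.
- tub: White plastic tub, 80 mm across, 55 mm high. Bystander; origin at its underside.
- brush: Rind brush lying on the table. Bystander.
- scraper: Scraper lying on the table. Bystander.
- jar: Glass jar, 70 mm across, 100 mm high. Bystander; origin at its underside.

How it is judged:
On the way, in this order (a step that is already met when the one before it is completed fails the run):
1. the direction tab is flipped to the closing side (value of joint selector above 0.3 rad), for 0.2 s.
2. the wheel has been ratcheted round by more than one swing of the handle (value of joint ratchet above 1.6 rad), for 0.1 s.
3. the jaw presses the hoop into the fence (contact force between jaw and hoop above 20 N and contact force between hoop and fence above 15 N), for 0.2 s.
At the end, for the whole second after the job is handed in: The hoop lies flat and at rest, home in the fence, squeezed by the jaw with 20 to 70 N and bearing on the fence with more than 15 N; the direction tab is still at the closing side (above 0.3) (all of step 3 and contact force between jaw and hoop below 70 N and value of joint selector above 0.3 rad and linear speed of hoop below 0.01 m/s and angle between hoop's own z axis and vertical below 0.05 rad); the robot touches nothing.
It fails at once if the hoop is crushed (more than 90 N between jaw and hoop) (contact force between jaw and hoop above 90 N).
It fails at once if the direction tab is forced (more than 25 N) (contact force between the fingers and selector_c0 above 25 N).
It fails at once if the jaw or the hoop is pushed by the robot (more than 5 N) (contact force between any of the fingers, the arm and jaw above 5 N or contact force between any of the fingers, the arm and hoop above 5 N).
It fails at once if something else on the table is shifted by more than 30 mm (distance of any of tomme, wedge, tub, brush, scraper, jar from where it was at the start of the episode above 0.03 m).
It also fails if it takes over 72 s, if anything falls off the work surface, if the arm or the gripper's body presses on something with over 40 N, if the wrist force passes 120 N, or if a joint passes its speed limit or range.

## Working session

There is one attempt and no reset: what is moved stays moved. The work goes in short steps, Python scripts to look and compute and a tool call to move; the robot and the scene stay as the last step left them, time stands still between calls to the robot, and variables do not carry over. Pictures are saved under pics/ and viewed, at most 10 in all, crops included, and the job is handed in when it is done.

Besides the shell and the picture viewer there is one more tool, called as a command line: name --argument value ..., lists and objects as JSON in quotes. apply_moves: Moves the arm, as the interface text tells. Its arguments: {"type":"object","properties":{"rows":{"type":"array","items":{"type":"number"}},"grip":{"type":"number"},"grip_force":{"type":"number"}},"required":["rows"]}

```bash
ls; mkdir -p pics
python3 - <<'E'
from station import ctrl
import cv2,numpy as np
o=ctrl.get_obs();print(o['t'],o['tool_pos'],o['tool_rot'],ctrl.tip_extent)
for n in ['top','side']:
    p,d=ctrl.get_image(n);cv2.imwrite(f'pics/{n}0.png',p);np.save(f'{n}0.npy',d)
    m=ctrl.camera_model(n);print(n,m['mtx'],m['R'],m['t'])
print(ctrl.camera_model('wrist'))
E
```

```text
pics
0.0 [0.14094707 0.60841352 0.30263275] [-0.35693093 -3.12077016  0.00317523] 0.0726
top [[474.44119553   0.         317.58394244]
 [  0.         474.44119553 246.0613055 ]
 [  0.           0.           1.        ]] [[-0.01194325 -0.99992564 -0.00246597]
 [-0.99823158  0.01206657 -0.05820751]
 [ 0.05823293  0.00176642 -0.99830146]] [-0.04037055  0.55477445  1.14686242]
side [[449.56998518   0.         314.78263039]
 [  0.         449.56998518 236.03327434]
 [  0.           0.           1.        ]] [[ 0.97149796 -0.23661044 -0.01439499]
 [-0.18781333 -0.73124755 -0.65574627]
 [ 0.14463011  0.63975974 -0.7548441 ]] [-0.54091732  0.16137249  1.13635649]
{'mtx': array([[347.79404365,   0.        , 324.33858593],
       [  0.        , 347.79404365, 233.5806752 ],
       [  0.        ,   0.        ,   1.        ]]), 'tool_from_camera': array([[ 1.24693392e-04, -9.49604765e-01, -3.13449795e-01,
         7.95307781e-02],
       [ 9.99999929e-01,  2.29904057e-04, -2.98690914e-04,
         8.51761965e-04],
       [ 3.55701695e-04, -3.13449735e-01,  9.49604727e-01,
        -7.03902896e-02],
       [ 0.00000000e+00,  0.00000000e+00,  0.00000000e+00,
         1.00000000e+00]])}
```

View pics/top0.png

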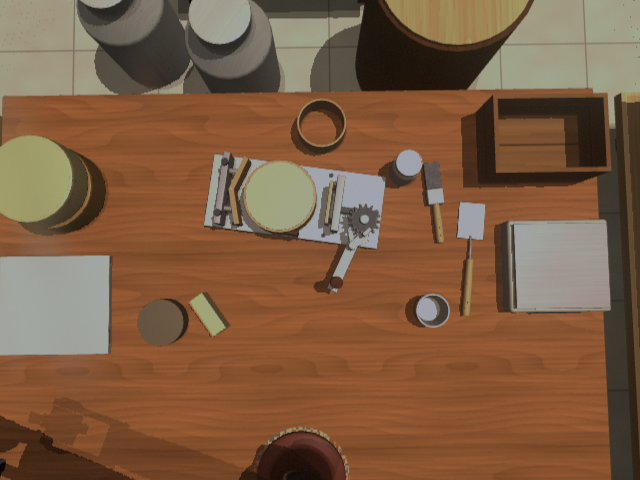

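View pics/side0.png

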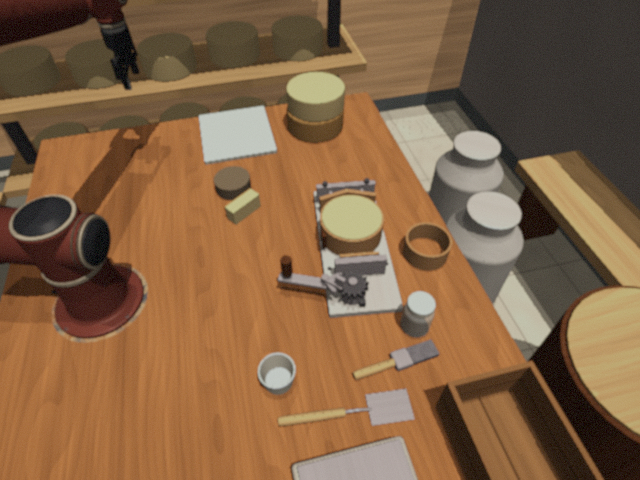

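The top view shows the wheel nut near (364,219), the knob near (336,284) and the hoop near (280,197). Next I'll work out their positions and look at a closer crop.

```bash
cat > h.py <<'E'
from station import ctrl
import cv2,numpy as np
def ray(n,u,v,z):
    m=ctrl.camera_model(n);d=m['R'].T@np.linalg.inv(m['mtx'])@[u,v,1];c=-m['R'].T@m['t']
    return c+d*(z-c[2])/d[2]
E
python3 - <<'E'
from h import *
for nm,u,v,z in [('nut',364,219,.086),('knobtop',336,283,.13),('hoop',280,197,.09),('bedA',216,155,.02),('bedB',205,225,.02),('bedC',385,177,.02),('bedD',378,248,.02)]:
    print(nm,ray('top',u,v,z).round(4))
p=cv2.imread('pics/top0.png');a=cv2.resize(p[150:300,200:400],(800,600),interpolation=2)
cv2.imwrite('pics/c1.png',a)
E
```

```text
nut [ 0.6115 -0.1552  0.086 ]
knobtop [ 0.4657 -0.0868  0.13  ]
hoop [0.6645 0.0383 0.09  ]
bedA [0.7825 0.2014 0.02  ]
bedB [0.6091 0.2282 0.02  ]
bedC [ 0.7224 -0.2151  0.02  ]
bedD [ 0.5475 -0.1945  0.02  ]
```

View pics/c1.png

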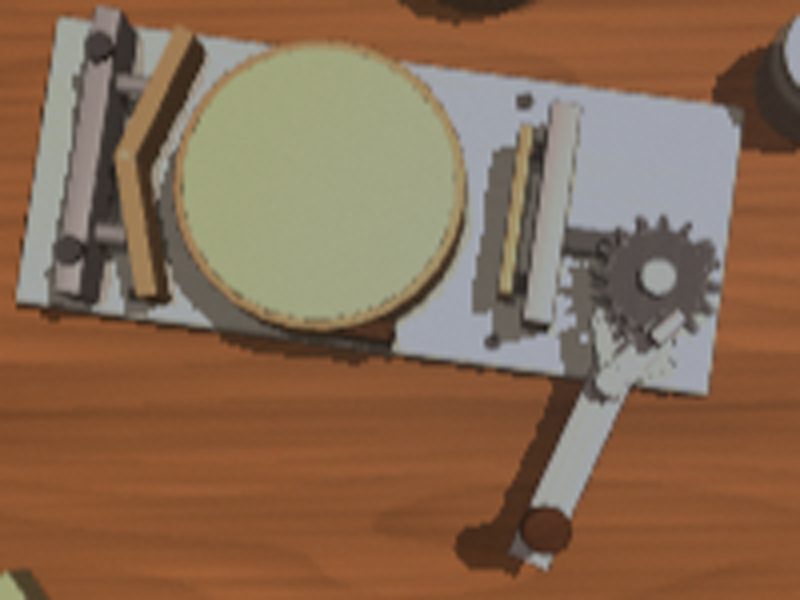

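Measured so far: the cramp's +y runs along (0.144, 0.990), the arm length comes out at 161 mm as it should, and the handle is at about -0.3. The tab, near crop pixel (668,328), leans away from the hoop. I'll check the bystanders and write a helper that converts world targets into rows.

```bash
cat >> h.py <<'E'
from scipy.spatial.transform import Rotation as Rn
AX=np.array([.6115,-.1552]);PH0=2.9976
def yawR(deg):
    s,c=np.sin(np.radians(deg)),np.cos(np.radians(deg))
    return np.array([[-s,c,0],[c,s,0],[0,0,-1.]]) # columns x,y,z of the tool
def rows(targets):
    "targets: list of (x,y,z,yaw of tool y in deg); prints rows from the measured pose"
    o=ctrl.get_obs();R=Rn.from_rotvec(o['tool_rot']).as_matrix();p=np.array(o['tool_pos'])
    for t in targets:
        s=R.T@(np.array(t[:3])-p)/.6;w=Rn.from_matrix(R.T@yawR(t[3])).as_rotvec()/(np.pi/2)
        print(', '.join(f'{v:.3f}' for v in [*s,*w]))
def knob(h,r=.16,z=.158):
    a=PH0+h;return (AX[0]+r*np.cos(a),AX[1]+r*np.sin(a),z,np.degrees(a)-90-0.)
E
python3 - <<'E'
from h import *
def c(q): d=q[:2]-AX;return np.round([.9897*d[0]-.1435*d[1],.1435*d[0]+.9897*d[1]],4)
for nm,u,v,z in [('tab',367,232,.112),('pin',351,246,.08),('tub',432,310,.055),('jar',408,163,.1),('fence',223.7,191,.062),('hoop',280,197,.07),('brushend',438,240,.02)]:
    q=ray('top',u,v,z);print(nm,q.round(4),c(q))
print(knob(-.295),knob(-.6),knob(.9))
rows([(.5687,-.1899,.27,64.8)])
E
```

```text
tab [ 0.579  -0.1589  0.112 ] [-0.0316 -0.0083]
pin [ 0.5497 -0.1245  0.08  ] [-0.0655  0.0215]
tub [ 0.3983 -0.3141  0.055 ] [-0.1882 -0.1878]
jar [ 0.7379 -0.2571  0.1   ] [ 0.1397 -0.0827]
fence [0.6851 0.174  0.062 ] [0.0256 0.3363]
hoop [0.6678 0.0399 0.07  ] [0.0277 0.2011]
brushend [ 0.5653 -0.3414  0.02  ] [-0.019  -0.1909]
(np.float64(0.466671156369342), np.float64(-0.08719554387684289), 0.158, np.float64(64.84757371205629)) (np.float64(0.4937767229165908), np.float64(-0.04684304345016492), 0.158, np.float64(47.37236096056617)) (np.float64(0.49508706388583423), np.float64(-0.2649635108097365), 0.158, np.float64(133.31603023018965))
-0.995, -1.135, 0.056, -0.001, -0.000, 0.135
```

apply_moves --rows '[-0.07,-0.08,0,0,0,0.01,-0.15,-0.17,0,0,0,0.02,-0.22,-0.25,0,0,0,0.04,-0.3,-0.34,0,0,0,0.05,-0.37,-0.42,0,0,0,0.06,-0.45,-0.51,0,0,0,0.07,-0.52,-0.59,0,0,0,0.08,-0.6,-0.68,0,0,0,0.09,-0.67,-0.76,0,0,0,0.1,-0.74,-0.84,0,0,0,0.11,-0.8,-0.91,0,0,0,0.135,-0.85,-0.97,0,0,0,0.135,-0.87,-1.0,0,0,0,0.135,-0.87,-1.0,0,0,0,0.135]' --grip 0

```text
t: 1.5
tool_pos: [0.4711, -0.0108, 0.3036]
tool_rot: [0.686, 3.066, 0.0]
contact_force: [0.9, -0.1, -0.2]
opening: -0.0002
grip_force: 0.0
```

Run:
```python
from h import *
o=ctrl.get_obs();print(o['t'],o['tool_pos'],o['contact_force'],ctrl.tip_extent,o['opening'])
rows([(.5687,-.1899,.22,64.8)])
```

```text
1.5 [ 0.47112847 -0.01075669  0.30360284] [ 0.93416155 -0.12054396 -0.20044487] 0.0726 -0.00020005128918557138
-0.274, -0.201, 0.139, 0.000, -0.000, -0.000
```

apply_moves --rows '[-0.06,-0.045,0.03,0,0,0,-0.12,-0.09,0.06,0,0,0,-0.18,-0.13,0.09,0,0,0,-0.23,-0.17,0.12,0,0,0,-0.274,-0.201,0.139,0,0,0,-0.274,-0.201,0.139,0,0,0,-0.274,-0.201,0.139,0,0,0]'

```text
t: 2.2
tool_pos: [0.5678, -0.1879, 0.2194]
tool_rot: [-0.686, -3.063, -0.001]
contact_force: [0.9, 0.4, 0.3]
opening: 0.0001
grip_force: 0.0
```

Run:
```python
from h import *
o=ctrl.get_obs();print(o['t'],o['tool_pos'],o['contact_force'])
p,d=ctrl.get_image('wrist');s,_=ctrl.get_image('side')
m=ctrl.camera_model('side');q=m['mtx']@(m['R']@[*o['tool_pos'][:2],.22-.0726]+m['t']);print('tip px pred',q[:2]/q[2])
a=np.hstack([cv2.resize(p,(400,300)),cv2.resize(s[150:300,240:440],(400,300))]);cv2.imwrite('pics/w1.png',a)
```

```text
2.2 [ 0.56782268 -0.18789606  0.21943912] [0.93573599 0.43978102 0.28651871]
tip px pred [338.94970621 279.51836971]
```

View pics/w1.png

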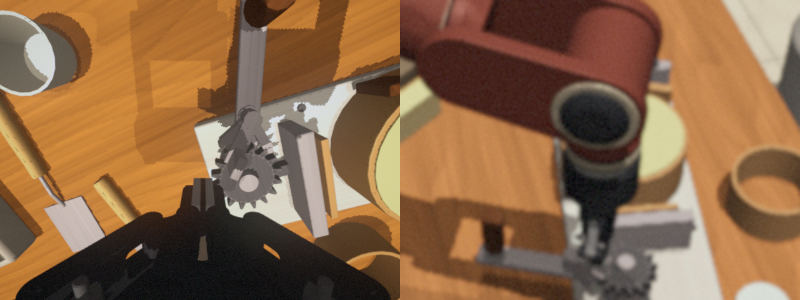

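The wrist view shows the shut fingertips at (203,180), on the side of the tab away from the hoop, with the wheel at (245,180). The tip height agrees with tip_extent, so I'll go down.

apply_moves --rows '[0,-0.001,0.03,0,0,0,0,-0.002,0.06,0,0,0,0,-0.002,0.089,0,0,0,0,-0.002,0.089,0,0,0,0,-0.002,0.089,0,0,0]'

```text
t: 2.8
tool_pos: [0.5677, -0.188, 0.1679]
tool_rot: [0.684, 3.066, -0.0]
contact_force: [0.7, -0.1, 0.5]
opening: 0.0001
grip_force: 0.0
```

Run:
```python
from h import *
o=ctrl.get_obs();print(o['t'],o['tool_pos'],o['contact_force'])
P=np.array([.5517,-.1272]);x=np.array([-.905,.425]);y=np.array([.425,.905])
d=o['tool_pos'][:2]-P;print(d@x,d@y)
```

```text
2.8 [ 0.56772117 -0.18799974  0.16791725] [ 0.70570786 -0.10196696  0.54286054]
-0.04033904780298349 -0.048214773005562546
```

apply_moves --rows '[0,0.006,0,0,0,0,0,0.012,0,0,0,0,0,0.018,0,0,0,0,0,0.023,0,0,0,0,0,0.028,0,0,0,0,0,0.033,0,0,0,0,0,0.038,0,0,0,0,0,0.043,0,0,0,0,0,0.048,0,0,0,0,0,0.052,0,0,0,0,0,0.055,0,0,0,0]'

```text
t: 3.9
tool_pos: [0.582, -0.1591, 0.1672]
tool_rot: [0.685, 3.065, -0.001]
contact_force: [2.6, -4.9, -0.2]
opening: -0.0002
grip_force: 2.2
```

apply_moves --rows '[0,0.003,0,0,0,0,0,0.006,0,0,0,0]'

```text
t: 4.1
tool_pos: [0.5835, -0.1559, 0.1672]
tool_rot: [0.685, 3.065, -0.001]
contact_force: [1.6, -5.3, -0.9]
opening: 0.0001
grip_force: 2.3
```

```bash
cat >> h.py <<'E'
def st():
    o=ctrl.get_obs();P=np.array([.5517,-.1272]);x=np.array([-.905,.425]);y=np.array([.425,.905])
    d=o['tool_pos'][:2]-P;print(o['t'],o['tool_pos'],'tool xy',d@x,d@y,'F',o['contact_force'])
E
python3 - <<'E'
from h import *
st()
p,d=ctrl.get_image('wrist')
cv2.imwrite('pics/w2.png',p[200:400,240:480].repeat(3,0).repeat(3,1)[:600])
E
```

```text
4.1 [ 0.58354976 -0.15593047  0.16716263] tool xy -0.041034487792892746 -0.012464928579301043 F [ 1.62201181 -5.34733679 -0.87062615]
```

View pics/w2.png

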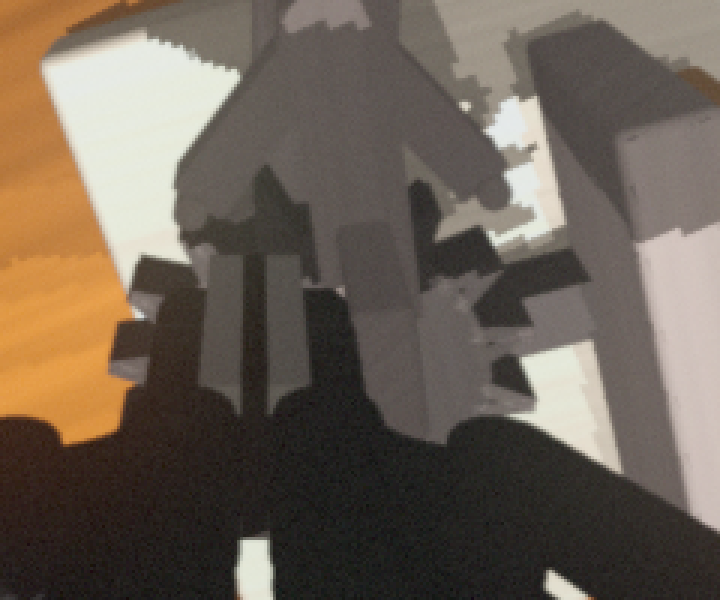

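The picture shows the tab (375,270) past the arm's line towards the hoop, with the fingers at (250,320) pushing it. I'll keep pushing in small steps and watch the force.

apply_moves --rows '[0,0.003,0,0,0,0,0,0.006,0,0,0,0,0,0.006,0,0,0,0]'

```text
t: 4.45
tool_pos: [0.5849, -0.1524, 0.1671]
tool_rot: [0.685, 3.066, -0.0]
contact_force: [1.1, -4.3, -0.1]
opening: 0.0
grip_force: 2.0
```

apply_moves --rows '[0,0.002,0,0,0,0,0,0.003,0,0,0,0,0,0.003,0,0,0,0]'

```text
t: 4.75
tool_pos: [0.5856, -0.1508, 0.1671]
tool_rot: [-0.685, -3.066, -0.0]
contact_force: [0.5, -3.8, -0.3]
opening: 0.0003
grip_force: 2.1
```

Run:
```python
from h import *
st()
p,d=ctrl.get_image('wrist')
cv2.imwrite('pics/w3.png',p[200:400,240:480].repeat(3,0).repeat(3,1)[:600])
```

```text
4.75 [ 0.58557211 -0.15075554  0.1671226 ] tool xy -0.04066536221489796 -0.006922113576860067 F [ 0.49327969 -3.77469888 -0.33073758]
```

View pics/w3.png

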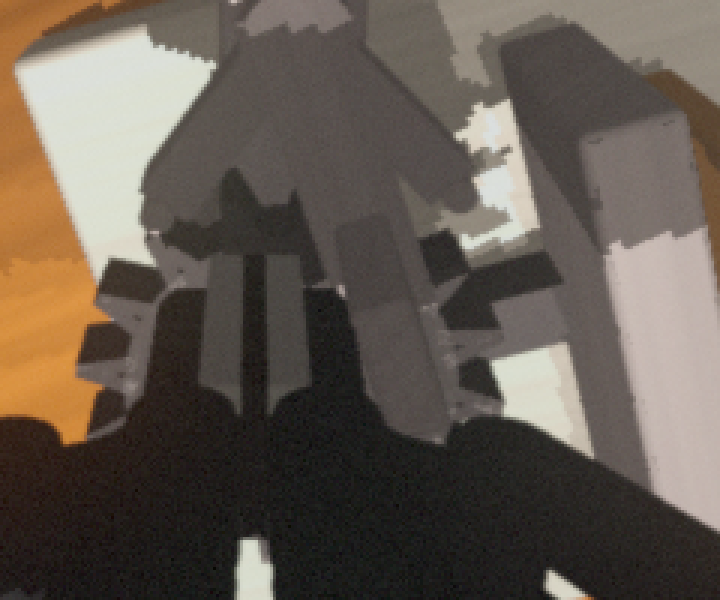

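The tab now leans clearly towards the hoop, at roughly 0.25 rad, and the force is still about 4 N. I'll go on in small steps until it meets the stop.

apply_moves --rows '[0,0.002,0,0,0,0,0,0.003,0,0,0,0,0,0.003,0,0,0,0]'

```text
t: 5.1
tool_pos: [0.5863, -0.1489, 0.167]
tool_rot: [-0.685, -3.065, -0.001]
contact_force: [-0.8, -3.2, 0.2]
opening: 0.0001
grip_force: 1.8
```

apply_moves --rows '[0,0.002,0,0,0,0,0,0.003,0,0,0,0,0,0.003,0,0,0,0]'

```text
t: 5.4
tool_pos: [0.5869, -0.1474, 0.167]
tool_rot: [-0.685, -3.065, -0.0]
contact_force: [-2.0, -3.9, 1.3]
opening: -0.0002
grip_force: 1.9
```

apply_moves --rows '[0,0.002,0,0,0,0,0,0.002,0,0,0,0]'

```text
t: 5.6
tool_pos: [0.5877, -0.1464, 0.1671]
tool_rot: [0.685, 3.066, 0.0]
contact_force: [-1.5, -4.4, 0.8]
opening: 0.0001
grip_force: 1.9
```

Run:
```python
from h import *
st()
```

```text
5.6 [ 0.58773012 -0.14638473  0.167058  ] tool xy -0.04076076764474415 -0.0020493814752392575 F [-1.46229339 -4.42402525  0.7689017 ]
```

apply_moves --rows '[0,0.002,0,0,0,0,0,0.003,0,0,0,0,0,0.003,0,0,0,0]'

```text
t: 5.9
tool_pos: [0.5887, -0.1451, 0.1671]
tool_rot: [0.685, 3.065, -0.001]
contact_force: [-0.3, -4.6, -0.3]
opening: -0.0
grip_force: 2.6
```

Run:
```python
from h import *
st()
p,d=ctrl.get_image('wrist')
cv2.imwrite('pics/w4.png',p[140:400,220:480].repeat(2,0).repeat(2,1)[:600])
```

```text
5.9 [ 0.58868319 -0.14510516  0.1671089 ] tool xy -0.04107948553242941 -0.00048631469523420284 F [-0.34336617 -4.56862053 -0.28376631]
```

View pics/w4.png

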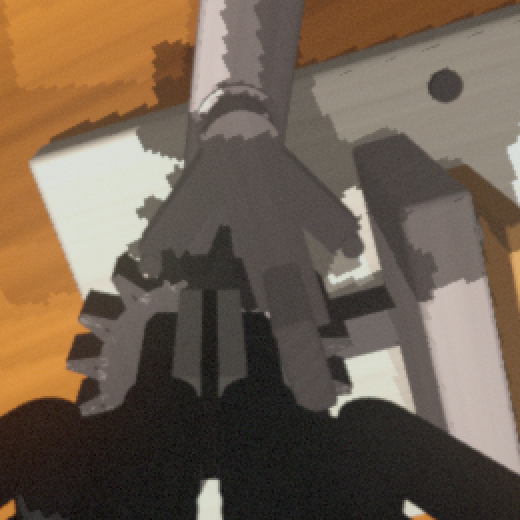

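```bash
cat >> h.py <<'E'
def wray(u,v,z,o):
    m=ctrl.camera_model('wrist');T=m['tool_from_camera'];R=Rn.from_rotvec(o['tool_rot']).as_matrix()
    c=R@T[:3,3]+o['tool_pos'];d=R@T[:3,:3]@np.linalg.inv(m['mtx'])@[u,v,1]
    return c+d*(z-c[2])/d[2]
E
python3 - <<'E'
from h import *
o=ctrl.get_obs()
f=lambda X,Y,z:wray(220+X/2,140+Y/2,z,o).round(4)
e1=f(275,324,.112);e2=f(312,320,.112);t1=f(306,410,.112);t2=f(336,402,.112)
print('inner edge',e1,e2,'outer',t1,t2)
d=(t1+t2-e1-e2)[:2];print('tab ang',np.arctan2(d[1],d[0]),np.hypot(*d)/2)
for pin in [f(238,118,z) for z in (.06,.08)]: print('pin',pin,np.arctan2(*(AX-pin[:2])[::-1]))
L=(f(196,60,.06)+f(293,60,.06))/2;L2=(f(201,0,.06)+f(302,0,.06))/2
print('arm',L,L2,[np.arctan2(*(AX-q[:2])[::-1]) for q in (L,L2)])
s,_=ctrl.get_image('top')
hsv=cv2.cvtColor(s,cv2.COLOR_BGR2HSV);print(s.shape)
cv2.imwrite('pics/t2.png',s[180:310,290:420].repeat(4,0).repeat(4,1))
E
```

```text
inner edge [ 0.5868 -0.1282  0.112 ] [ 0.5891 -0.121   0.112 ] outer [ 0.6085 -0.1304  0.112 ] [ 0.6093 -0.1239  0.112 ]
tab ang -0.12112256384196775 0.021104620347213093
pin [ 0.5562 -0.1203  0.06  ] -0.5629760097187766
pin [ 0.5518 -0.1192  0.08  ] -0.5426335187931817
arm [ 0.54325 -0.1126   0.06   ] [ 0.5306 -0.105   0.06  ] [np.float64(-0.5580064300375371), np.float64(-0.5553706469810923)]
(480, 640, 3)
```

View pics/t2.png

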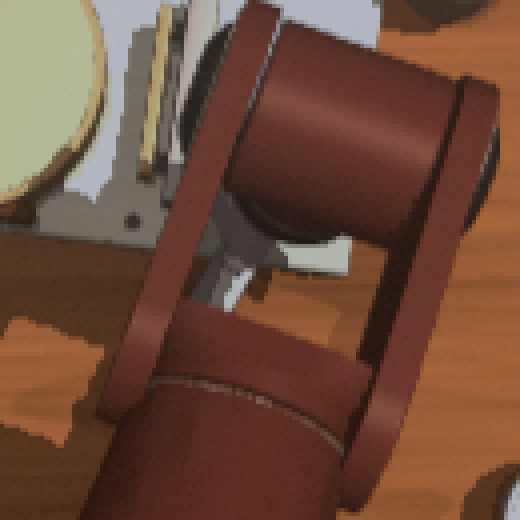

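The arm blocks the top view here, with only a bit of the handle visible at (230,290). By wrist rays, the tab points at -0.12 rad and the arm at -0.557, so the selector is at about +0.43 (its stop), and the handle has clicked back to about -0.41. I'll back off, rise, and go over the knob.

Run:
```python
from h import *
st();o=ctrl.get_obs();x,y,z=o['tool_pos'];k=knob(-.41);print(k)
rows([(x-.006,y-.013,.167,64.8),(x-.006,y-.013,.23,64.8),(k[0],k[1],.235,k[3])])
```

```text
6.0 [ 0.58867522 -0.14512485  0.16713061] tool xy -0.041080636951285554 -0.0005075155674813015 F [-0.14758178 -5.10856299 -0.16736022]
(np.float64(0.4754310682551897), np.float64(-0.07102609778662898), 0.158, np.float64(58.258559068051795))
-0.000, -0.024, 0.000, -0.000, 0.001, -0.000
-0.000, -0.024, -0.105, -0.000, 0.001, -0.000
0.223, 0.031, -0.113, -0.000, 0.001, 0.073
```

apply_moves --rows '[0,-0.012,0,0,0,0,0,-0.024,0,0,0,0,0,-0.024,-0.04,0,0,0,0,-0.024,-0.08,0,0,0,0,-0.024,-0.113,0,0,0,0.05,-0.01,-0.113,0,0,0.02,0.1,0.0,-0.113,0,0,0.04,0.16,0.015,-0.113,0,0,0.06,0.223,0.031,-0.113,0,0,0.073,0.223,0.031,-0.113,0,0,0.073,0.223,0.031,-0.113,0,0,0.073]' --grip 0.5

```text
t: 7.1
tool_pos: [0.4748, -0.0703, 0.2347]
tool_rot: [0.858, 3.022, 0.002]
contact_force: [0.4, -0.1, -0.7]
opening: 0.0426
grip_force: 0.0
```

Run:
```python
from h import *
o=ctrl.get_obs();print(o['t'],o['tool_pos'],o['opening'],o['contact_force'])
p,d=ctrl.get_image('wrist');cv2.imwrite('pics/w5.png',p)
```

```text
7.1 [ 0.47482777 -0.07033555  0.23468297] 0.04262666457252115 [ 0.37926274 -0.08556246 -0.68100306]
```

View pics/w5.png

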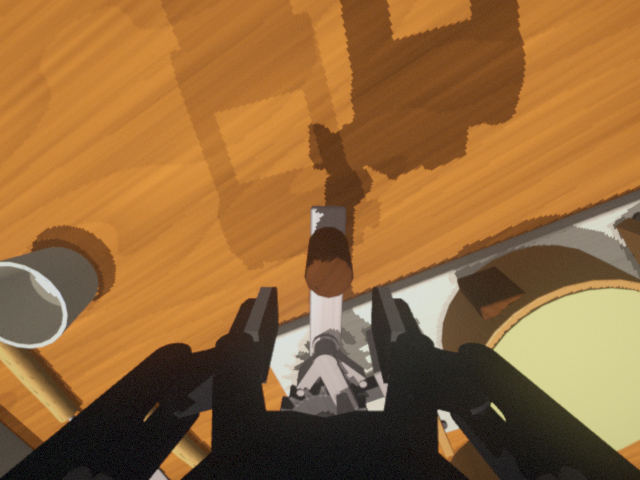

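The wrist view shows the knob top at (330,280), between the fingers. I'll cast it onto z = 0.13.

Run:
```python
from h import *
o=ctrl.get_obs();q=wray(330,279,.13,o);print(q,np.hypot(*(q[:2]-AX)),np.arctan2(*(q[:2]-AX)[::-1])-PH0)
rows([(q[0],q[1],.158,knob(-.41)[3])])
```

```text
[ 0.48183377 -0.06973328  0.13      ] 0.15529935622468738 -0.43877312441398253
-0.008, 0.007, 0.129, 0.001, 0.000, -0.000
```

apply_moves --rows '[-0.002,0.005,0.04,0,0,0,-0.004,0.005,0.08,0,0,0,-0.004,0.005,0.11,0,0,0,-0.004,0.005,0.129,0,0,0,-0.004,0.005,0.129,0,0,0,-0.004,0.005,0.129,0,0,0]' --grip 0.42

```text
t: 7.75
tool_pos: [0.4796, -0.0702, 0.1581]
tool_rot: [0.86, 3.021, 0.0]
contact_force: [0.2, -0.3, 0.6]
opening: 0.0361
grip_force: 0.0
```

```bash
cat >> h.py <<'E'
def arc(h0,h1,n,r=.16,z=.158):
    o=ctrl.get_obs();d=np.array(o['tool_pos'][:2])-AX;a=np.arctan2(*d[::-1])%(2*np.pi);ph=PH0+.0
    F=np.array(o['contact_force']);t=np.array([-np.sin(a),np.cos(a)])
    print('t',o['t'],'h',a-PH0,'r',np.hypot(*d),'z',o['tool_pos'][2],'Ftan',F[:2]@t,'Frad',F[:2]@d/np.hypot(*d),'Fz',F[2],'open',o['opening'])
    if n: rows([knob(h,r,z) for h in np.linspace(h0,h1,n+1)[1:]])
E
python3 -c "
from h import *
arc(-.43,.86,17)"
```

```text
t 7.75 h -0.42879378046034544 r 0.15692274408163692 z 0.1580583061520451 Ftan 0.10313679446799429 Frad -0.3144891522136151 Fz 0.6430306303190516 open 0.036079993533351576
0.005, -0.020, 0.000, 0.000, 0.000, -0.036
0.003, -0.040, 0.000, 0.000, 0.000, -0.084
-0.001, -0.060, 0.000, 0.000, 0.000, -0.133
-0.006, -0.080, 0.000, 0.000, 0.000, -0.181
-0.012, -0.099, 0.000, 0.000, 0.000, -0.229
-0.020, -0.117, 0.000, 0.000, 0.000, -0.278
-0.029, -0.135, 0.000, 0.000, 0.000, -0.326
-0.040, -0.153, 0.000, 0.000, 0.000, -0.374
-0.051, -0.169, 0.000, 0.000, 0.000, -0.423
-0.065, -0.184, 0.000, 0.000, 0.000, -0.471
-0.079, -0.199, 0.000, 0.000, 0.000, -0.519
-0.094, -0.212, 0.000, 0.000, 0.000, -0.568
-0.110, -0.224, 0.000, 0.000, 0.000, -0.616
-0.127, -0.235, 0.000, 0.000, 0.000, -0.664
-0.145, -0.245, 0.000, 0.000, 0.000, -0.712
-0.164, -0.253, 0.000, 0.000, 0.000, -0.761
-0.183, -0.259, 0.000, 0.000, 0.000, -0.809
```

apply_moves --rows '[0.005,-0.02,0,0,0,-0.036,0.003,-0.04,0,0,0,-0.084,-0.001,-0.06,0,0,0,-0.133,-0.006,-0.08,0,0,0,-0.181,-0.012,-0.099,0,0,0,-0.229,-0.02,-0.117,0,0,0,-0.278,-0.029,-0.135,0,0,0,-0.326,-0.04,-0.153,0,0,0,-0.374,-0.051,-0.169,0,0,0,-0.423,-0.065,-0.184,0,0,0,-0.471,-0.079,-0.199,0,0,0,-0.519,-0.094,-0.212,0,0,0,-0.568,-0.11,-0.224,0,0,0,-0.616,-0.127,-0.235,0,0,0,-0.664,-0.145,-0.245,0,0,0,-0.712,-0.164,-0.253,0,0,0,-0.761,-0.183,-0.259,0,0,0,-0.809,-0.183,-0.259,0,0,0,-0.809]'

```text
t: 9.55
tool_pos: [0.4906, -0.2605, 0.1587]
tool_rot: [1.101, -2.941, -0.001]
contact_force: [-4.1, 1.6, 2.4]
opening: 0.036
grip_force: 2.1
```

```bash
python3 -c "
from h import *
arc(.86,-.57,17)"
```

```text
t 9.55 h 0.8605926555647199 r 0.1602755089383511 z 0.15866057243933018 Ftan -3.869915454142776 Frad 2.0434933121878562 Fz 2.3659509622066643 open 0.036049285963048586
-0.001, 0.023, 0.001, 0.001, -0.000, 0.054
-0.004, 0.045, 0.001, 0.001, -0.001, 0.107
-0.009, 0.067, 0.001, 0.001, -0.001, 0.161
-0.015, 0.088, 0.001, 0.000, -0.001, 0.215
-0.024, 0.109, 0.001, 0.000, -0.001, 0.268
-0.034, 0.129, 0.001, 0.000, -0.001, 0.322
-0.045, 0.148, 0.001, 0.000, -0.001, 0.375
-0.059, 0.166, 0.001, 0.000, -0.001, 0.429
-0.073, 0.183, 0.001, 0.000, -0.001, 0.482
-0.089, 0.199, 0.001, 0.000, -0.001, 0.536
-0.107, 0.213, 0.001, 0.000, -0.001, 0.589
-0.125, 0.226, 0.001, 0.000, -0.001, 0.643
-0.145, 0.237, 0.001, 0.000, -0.001, 0.696
-0.165, 0.246, 0.001, 0.000, -0.001, 0.750
-0.186, 0.254, 0.001, 0.000, -0.001, 0.804
-0.208, 0.260, 0.001, 0.000, -0.001, 0.857
-0.230, 0.264, 0.001, 0.000, -0.001, 0.911
```

apply_moves --rows '[-0.001,0.023,0,0,0,0.054,-0.004,0.045,0,0,0,0.107,-0.009,0.067,0,0,0,0.161,-0.015,0.088,0,0,0,0.215,-0.024,0.109,0,0,0,0.268,-0.034,0.129,0,0,0,0.322,-0.045,0.148,0,0,0,0.375,-0.059,0.166,0,0,0,0.429,-0.073,0.183,0,0,0,0.482,-0.089,0.199,0,0,0,0.536,-0.107,0.213,0,0,0,0.589,-0.125,0.226,0,0,0,0.643,-0.145,0.237,0,0,0,0.696,-0.165,0.246,0,0,0,0.75,-0.186,0.254,0,0,0,0.804,-0.208,0.26,0,0,0,0.857,-0.23,0.264,0,0,0,0.911,-0.23,0.264,0,0,0,0.911]'

```text
t: 11.35
tool_pos: [0.492, -0.049, 0.1591]
tool_rot: [1.096, 2.94, 0.001]
contact_force: [-0.2, -0.4, 0.1]
opening: 0.036
grip_force: 0.0
```

```bash
python3 -c "
from h import *
arc(0,0,0)
p,d=ctrl.get_image('top')
def c(q): d=q[:2]-AX;return np.round([.9897*d[0]-.1435*d[1],.1435*d[0]+.9897*d[1]],4)
import cv2
cv2.imwrite('pics/t3.png',p[130:330,180:440].repeat(3,0).repeat(3,1))"
```

```text
t 11.35 h -0.582383297328779 r 0.15990854534697047 z 0.15906461804608224 Ftan 0.43902558743483117 Frad -0.0667172070481109 Fz 0.08053856229369044 open 0.03603553301827386
```

View pics/t3.png

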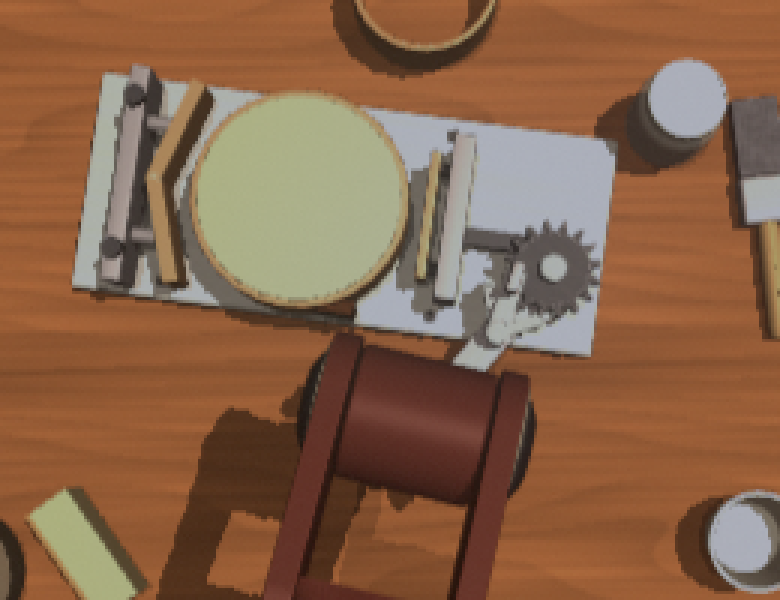

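The picture shows the jaw advanced about 10 mm, with roughly 13 mm left between pad (430,215) and hoop, and the tab (515,285) still on the closing side. I'll make the next drive swing.

apply_moves --rows '[-0.001,-0.023,0,0,0,-0.054,-0.004,-0.045,0,0,0,-0.107,-0.009,-0.067,0,0,0,-0.161,-0.015,-0.088,0,0,0,-0.215,-0.024,-0.109,0,0,0,-0.268,-0.034,-0.129,0,0,0,-0.322,-0.045,-0.148,0,0,0,-0.375,-0.059,-0.166,0,0,0,-0.429,-0.073,-0.183,0,0,0,-0.482,-0.089,-0.199,0,0,0,-0.536,-0.107,-0.213,0,0,0,-0.589,-0.125,-0.226,0,0,0,-0.643,-0.145,-0.237,0,0,0,-0.696,-0.165,-0.246,0,0,0,-0.75,-0.186,-0.254,0,0,0,-0.804,-0.208,-0.26,0,0,0,-0.857,-0.23,-0.264,0,0,0,-0.911,-0.23,-0.264,0,0,0,-0.911]'

```text
t: 13.2
tool_pos: [0.4902, -0.2605, 0.1576]
tool_rot: [1.101, -2.94, -0.003]
contact_force: [-4.3, 2.9, 2.7]
opening: 0.0362
grip_force: 2.2
```

apply_moves --rows '[-0.001,0.023,0,0,0,0.054,-0.004,0.045,0,0,0,0.107,-0.009,0.067,0,0,0,0.161,-0.015,0.088,0,0,0,0.215,-0.024,0.109,0,0,0,0.268,-0.034,0.129,0,0,0,0.322,-0.045,0.148,0,0,0,0.375,-0.059,0.166,0,0,0,0.429,-0.073,0.183,0,0,0,0.482,-0.089,0.199,0,0,0,0.536,-0.107,0.213,0,0,0,0.589,-0.125,0.226,0,0,0,0.643,-0.145,0.237,0,0,0,0.696,-0.165,0.246,0,0,0,0.75,-0.186,0.254,0,0,0,0.804,-0.208,0.26,0,0,0,0.857,-0.23,0.264,0,0,0,0.911,-0.23,0.264,0,0,0,0.911]'

```text
t: 15.0
tool_pos: [0.4916, -0.0491, 0.1581]
tool_rot: [1.097, 2.942, 0.001]
contact_force: [0.5, 0.5, -0.3]
opening: 0.0358
grip_force: 0.0
```

```bash
cat >> h.py <<'E'
def cr(q): d=q[:2]-AX;return np.round([.9897*d[0]-.1435*d[1],.1435*d[0]+.9897*d[1]],4)
def look():
    p,d=ctrl.get_image('top');h=cv2.cvtColor(p,cv2.COLOR_BGR2HSV)
    m=cv2.inRange(h,(24,60,100),(40,255,255));m[:140]=0;m[250:]=0;m[:,:225]=0;m[:,360:]=0
    c=max(cv2.findContours(m,0,2)[0],key=cv2.contourArea);(u,v),r=cv2.minEnclosingCircle(c)
    q=ray('top',u,v,.07);print('hoop px',u,v,r,'cramp',cr(q))
    g=cv2.cvtColor(p,cv2.COLOR_BGR2GRAY);w=cv2.inRange(h,(0,0,150),(180,40,255))
    # depth of jaw top (z about .082) along the line x=+.03..+.05 of the cramp
    md=ctrl.camera_model('top');H=[]
    for y in np.arange(.05,.20,.001):
        X=np.array([AX[0]+.9897*.04+.1435*y,AX[1]-.1435*.04+.9897*y,.082]);c=md['R']@X+md['t'];uv=md['mtx']@c/c[2]
        dz=c[2]-d[int(round(uv[1])),int(round(uv[0]))];H.append((y,dz))
    y=[a for a,b in H if abs(b)<.006];print('jaw top y',min(y,default=0),max(y,default=0))
E
python3 -c "
from h import *
arc(0,0,0);look()"
```

```text
t 15.0 h -0.5802495137365007 r 0.1600929725783402 z 0.158107534106801 Ftan -0.6522733353269597 Frad -0.05671724081497569 Fz -0.3404866681398657 open 0.03580940620244159
hoop px 266.5 188.5 31.21708106994629 cramp [0.0435 0.2354]
jaw top y 0.08800000000000004 0.20000000000000012
```

```bash
cat >> h.py <<'E'
def look(d=None):
    if d is None: p,d=ctrl.get_image('top')
    m=ctrl.camera_model('top');v,u=np.mgrid[140:260,200:400];D=d[140:260,200:400]
    C=(np.linalg.inv(m['mtx'])@np.stack([u.ravel(),v.ravel(),0*u.ravel()+1]))*D.ravel();W=(m['R'].T@(C-m['t'][:,None])).T
    r=W[:,:2]-AX;X=.9897*r[:,0]-.1435*r[:,1];Y=.1435*r[:,0]+.9897*r[:,1];Z=W[:,2]
    k=(Z>.07)&(Z<.1)&(X>.04)&(X<.1)&(Y>0)&(Y<.32);hst=np.histogram(Y[k],np.arange(.0,.34,.004))
    print('occupied y(mm):',[int(1000*b) for a,b in zip(*hst) if a>1])
    k=(Z>.078)&(Z<.1)&(abs(X-.03)<.01)&(Y>.05)&(Y<.36);print('center strip',np.percentile(Z[k],[5,50,95]).round(3),[int(1000*b) for a,b in zip(*np.histogram(Y[k],np.arange(.0,.34,.004))) if a>1])
E
python3 -c "
from h import *
look(np.load('top0.npy'));look()"
```

```text
occupied y(mm): [56, 60, 64, 68, 72, 80, 84, 88, 116, 120, 124, 128, 132, 136, 140, 144, 148, 152, 156, 160, 164, 168, 172, 176, 180, 184, 188, 192, 196, 200, 204, 208, 212, 216, 220, 224, 228, 232, 236, 240, 244, 248, 252, 256, 260, 264, 268, 272, 276, 280, 288, 292, 296, 300, 304, 308, 312, 316]
center strip [0.08  0.091 0.094] [56, 60, 64, 68, 72, 116, 120, 124, 128, 132, 136, 140, 144, 148, 152, 156, 160, 164, 168, 172, 176, 180, 184, 188, 192, 196, 200, 204, 208, 212, 216, 220, 224, 228, 232, 236, 240, 244, 248, 252, 256, 260, 264, 268, 272, 276, 280, 284, 312, 316, 328, 332]
occupied y(mm): [84, 88, 92, 96, 100, 104, 112, 116, 120, 124, 128, 132, 136, 140, 144, 148, 152, 156, 160, 164, 168, 172, 176, 180, 184, 188, 192, 196, 200, 204, 208, 212, 216, 220, 224, 228, 232, 236, 240, 244, 248, 252, 256, 260, 264, 268, 272, 276, 280, 284, 288, 292, 296, 300, 304, 308, 312, 316]
center strip [0.08  0.091 0.095] [84, 88, 92, 96, 100, 104, 120, 124, 128, 132, 136, 140, 144, 148, 152, 156, 160, 164, 168, 172, 176, 180, 184, 188, 192, 196, 200, 204, 208, 212, 216, 220, 224, 228, 232, 236, 240, 244, 248, 252, 256, 260, 264, 268, 272, 276, 280, 284, 288, 312, 328, 332]
```

apply_moves --rows '[-0.001,-0.023,0,0,0,-0.054,-0.004,-0.045,0,0,0,-0.107,-0.009,-0.067,0,0,0,-0.161,-0.015,-0.088,0,0,0,-0.215,-0.024,-0.109,0,0,0,-0.268,-0.034,-0.129,0,0,0,-0.322,-0.045,-0.148,0,0,0,-0.375,-0.059,-0.166,0,0,0,-0.429,-0.073,-0.183,0,0,0,-0.482,-0.089,-0.199,0,0,0,-0.536,-0.107,-0.213,0,0,0,-0.589,-0.125,-0.226,0,0,0,-0.643,-0.145,-0.237,0,0,0,-0.696,-0.165,-0.246,0,0,0,-0.75,-0.186,-0.254,0,0,0,-0.804,-0.208,-0.26,0,0,0,-0.857,-0.23,-0.264,0,0,0,-0.911,-0.23,-0.264,0,0,0,-0.911]'

```text
t: 16.9
tool_pos: [0.4901, -0.2604, 0.157]
tool_rot: [1.101, -2.94, -0.004]
contact_force: [-4.7, 2.4, 2.5]
opening: 0.0357
grip_force: 2.5
```

apply_moves --rows '[-0.001,0.023,0,0,0,0.054,-0.004,0.045,0,0,0,0.107,-0.009,0.067,0,0,0,0.161,-0.015,0.088,0,0,0,0.215,-0.024,0.109,0,0,0,0.268,-0.034,0.129,0,0,0,0.322,-0.045,0.148,0,0,0,0.375,-0.059,0.166,0,0,0,0.429,-0.073,0.183,0,0,0,0.482,-0.089,0.199,0,0,0,0.536,-0.107,0.213,0,0,0,0.589,-0.125,0.226,0,0,0,0.643,-0.145,0.237,0,0,0,0.696,-0.165,0.246,0,0,0,0.75,-0.186,0.254,0,0,0,0.804,-0.208,0.26,0,0,0,0.857,-0.23,0.264,0,0,0,0.911,-0.23,0.264,0,0,0,0.911]'

```text
t: 18.7
tool_pos: [0.4917, -0.0493, 0.1577]
tool_rot: [1.097, 2.943, 0.0]
contact_force: [-0.1, 0.1, 0.1]
opening: 0.0358
grip_force: 0.0
```

```bash
python3 -c "
from h import *
arc(0,0,0);look()"
```

```text
t 18.7 h -0.579872669858319 r 0.15984273228558932 z 0.15772941537151897 Ftan 0.01393616798113623 Frad 0.1377197077816623 Fz 0.13776540450040253 open 0.035764141578856844
occupied y(mm): [100, 104, 108, 112, 116, 120, 128, 132, 136, 140, 144, 148, 152, 156, 160, 164, 168, 172, 176, 180, 184, 188, 192, 196, 200, 204, 208, 212, 216, 220, 224, 228, 232, 236, 240, 244, 248, 252, 256, 260, 264, 268, 272, 276, 280, 284, 288, 292, 296, 300, 304, 308, 312, 316]
center strip [0.08  0.091 0.094] [104, 108, 112, 116, 120, 136, 140, 144, 148, 152, 156, 160, 164, 168, 172, 176, 180, 184, 188, 192, 196, 200, 204, 208, 212, 216, 220, 224, 228, 232, 236, 240, 244, 248, 252, 256, 260, 264, 268, 272, 276, 280, 284, 288, 292, 296, 300, 304, 328, 332]
```

Each full swing moves the jaw about 17 mm. The hoop's origin is now near y 0.220 and home should be around 0.239 to 0.247, so I'll make a partial swing and then smaller steps, reading the tangential force.

apply_moves --rows '[-0.001,-0.023,0,0,0,-0.054,-0.004,-0.045,0,0,0,-0.107,-0.009,-0.067,0,0,0,-0.161,-0.015,-0.088,0,0,0,-0.215,-0.024,-0.109,0,0,0,-0.268,-0.034,-0.129,0,0,0,-0.322,-0.045,-0.148,0,0,0,-0.375,-0.059,-0.166,0,0,0,-0.429,-0.073,-0.183,0,0,0,-0.482,-0.089,-0.199,0,0,0,-0.536,-0.107,-0.213,0,0,0,-0.589]'

```text
t: 19.85
tool_pos: [0.4547, -0.1873, 0.1571]
tool_rot: [0.338, -3.121, -0.008]
contact_force: [-3.5, 4.8, 2.9]
opening: 0.0357
grip_force: 2.4
```

```bash
python3 -c "
from h import *
arc(.34,.86,11)"
```

```text
t 19.85 h 0.3456191546994911 r 0.16004287513739884 z 0.15713896783892425 Ftan -5.44753477713001 Frad 2.4676578754777725 Fz 2.913313035281754 open 0.03568877237139418
-0.000, -0.011, -0.001, 0.004, -0.001, -0.018
-0.001, -0.024, -0.002, 0.004, -0.001, -0.048
-0.002, -0.036, -0.002, 0.004, -0.001, -0.078
-0.004, -0.049, -0.002, 0.004, -0.001, -0.108
-0.006, -0.061, -0.002, 0.004, -0.001, -0.138
-0.009, -0.073, -0.002, 0.004, -0.001, -0.168
-0.013, -0.085, -0.002, 0.004, -0.001, -0.198
-0.017, -0.097, -0.002, 0.004, -0.000, -0.228
-0.022, -0.109, -0.002, 0.004, -0.000, -0.258
-0.027, -0.120, -0.002, 0.004, -0.000, -0.288
-0.033, -0.132, -0.002, 0.004, -0.000, -0.319
```

apply_moves --rows '[0,-0.0125,0,0,0,-0.03,-0.001,-0.025,0,0,0,-0.06,-0.002,-0.0375,0,0,0,-0.09]'

```text
t: 20.15
tool_pos: [0.4613, -0.2102, 0.1574]
tool_rot: [-0.553, 3.092, 0.004]
contact_force: [1.0, 6.3, 3.2]
opening: 0.036
grip_force: 2.8
```

apply_moves --rows '[0,-0.0125,0,0,0,-0.03,-0.001,-0.025,0,0,0,-0.06,-0.002,-0.0375,0,0,0,-0.09]'

```text
t: 20.45
tool_pos: [0.4698, -0.2293, 0.1573]
tool_rot: [0.771, -3.045, -0.01]
contact_force: [-1.8, 10.6, 6.3]
opening: 0.0356
grip_force: 5.0
```

```bash
python3 -c "
from h import *
arc(0,0,0);look()"
```

```text
t 20.45 h 0.6259507814477314 r 0.1599170233438318 z 0.15730272496510675 Ftan -10.21114145901236 Frad -3.3262311038114856 Fz 6.2794871756663255 open 0.03564209598979139
occupied y(mm): [104, 108, 112, 116, 120, 128, 132, 136, 140, 144, 148, 152, 156, 160, 164, 168, 172, 176, 180, 184, 188, 192, 196, 200, 204, 208, 212, 216, 220, 224, 228, 232, 236, 240, 244, 248, 252, 256, 260, 264, 268, 272, 276, 280, 284, 288, 292, 296, 300, 304, 308, 312, 316]
center strip [0.08  0.091 0.094] [104, 108, 112, 116, 120, 136, 140, 144, 148, 152, 156, 160, 164, 168, 172, 176, 180, 184, 188, 192, 196, 200, 204, 208, 212, 216, 220, 224, 228, 232, 236, 240, 244, 248, 252, 256, 260, 264, 268, 272, 276, 280, 284, 288, 292, 296, 300, 304, 328, 332]
```

```bash
cat >> h.py <<'E'
def fine(d=None):
    if d is None: p,d=ctrl.get_image('top')
    m=ctrl.camera_model('top');v,u=np.mgrid[140:260,200:400];D=d[140:260,200:400]
    C=(np.linalg.inv(m['mtx'])@np.stack([u.ravel(),v.ravel(),0*u.ravel()+1]))*D.ravel();W=(m['R'].T@(C-m['t'][:,None])).T
    r=W[:,:2]-AX;X=.9897*r[:,0]-.1435*r[:,1];Y=.1435*r[:,0]+.9897*r[:,1];Z=W[:,2]
    k=(Z>.073)&(Z<.089)&(X>.05)&(X<.085)&(Y>.04)&(Y<.127);print('jaw top y mean',Y[k].mean().round(4),k.sum())
    k=(Z>.083)&(Z<.1)&(Y>.1)&(Y<.35)&(X>-.07);print('hoop mean',X[k].mean().round(4),Y[k].mean().round(4),k.sum(),np.percentile(Y[k],[1,99]).round(3))
    k=(Z>.055)&(Z<.07)&(Y>.25)&(Y<.36)&(abs(X-.03)<.07);print('fence/block',np.round([np.percentile(Y[k&(abs(X-x)<.006)],[5,50,95]) if (k&(abs(X-x)<.006)).sum() else 0 for x in (-.03,-.01,.03,.07,.09)],3).tolist())
E
python3 -c "
from h import *
fine(np.load('top0.npy'));fine();arc(0,0,0)"
```

```text
jaw top y mean 0.0726 152
hoop mean 0.0263 0.2062 4318 [0.122 0.342]
fence/block [[0.292, 0.313, 0.332], [0.299, 0.323, 0.331], [0.31, 0.319, 0.332], [0.299, 0.321, 0.331], [0.292, 0.294, 0.331]]
jaw top y mean 0.1135 113
hoop mean 0.0263 0.2239 4382 [0.117 0.341]
fence/block [[0.292, 0.331, 0.332], [0.312, 0.325, 0.331], [0.311, 0.331, 0.332], [0.315, 0.323, 0.331], [0.292, 0.295, 0.331]]
t 20.55 h 0.6310721694479309 r 0.16006841402789446 z 0.1573098878390856 Ftan -5.826268056221337 Frad -2.063832925328284 Fz 4.515430944156571 open 0.03594727712399518
```

Run:
```python
from h import *
o=ctrl.get_obs()
for n in ['top','side','wrist']:
    p,d=ctrl.get_image(n);m=ctrl.camera_model(n);v,u=np.mgrid[0:480,0:640]
    C=(np.linalg.inv(m['mtx'])@np.stack([u.ravel(),v.ravel(),0*u.ravel()+1]))*d.ravel()
    if n=='wrist':
        T=m['tool_from_camera'];C=T[:3,:3]@C+T[:3,3:];W=(Rn.from_rotvec(o['tool_rot']).as_matrix()@C).T+o['tool_pos']
    else: W=(m['R'].T@(C-m['t'][:,None])).T
    r=W[:,:2]-AX;R=np.hypot(*r.T);A=np.arctan2(r[:,1],r[:,0])%(2*np.pi)-PH0;Z=W[:,2];ok=d.ravel()>0
    k=ok&(abs(Z-.06)<.004)&(R>.08)&(R<.13)&(abs(A)<1.2);print(n,'arm',k.sum(),np.percentile(A[k],[10,50,90]) if k.any() else '')
    k=ok&(Z>.1)&(Z<.116)&(R<.05);print('tab',k.sum(),(np.median(R[k]),np.median(A[k]),W[k].mean(0)) if k.any() else '')
    k=ok&(abs(Z-.082)<.004)&(r@[.1435,.9897]<.13)&(r@[.1435,.9897]>.04)&(abs(r@[.9897,-.1435]-.065)<.02);Y=r@[.1435,.9897];print('jaw',k.sum(),np.percentile(Y[k],[5,50,95]) if k.any() else '')
arc(0,0,0)
```

```text
top arm 201 [0.49291325 0.58591408 0.69613889]
tab 42 (np.float64(0.034125769542057705), np.float64(0.046256402708633404), array([ 0.57823736, -0.15165934,  0.11034956]))
jaw 117 [0.10563686 0.11356374 0.12160551]
side arm 89 [0.50389126 0.59697506 0.73323905]
tab 48 (np.float64(0.03501597312704649), np.float64(0.19750317407171014), array([ 0.577518  , -0.15634553,  0.10903245]))
jaw 99 [0.10189575 0.10972607 0.11951077]
wrist arm 140 [0.62753666 0.72442428 0.75936769]
tab 0 
jaw 0 
t 20.7 h 0.6289303914676272 r 0.16001084986488598 z 0.15729970581256023 Ftan -6.108642254655193 Frad -1.9893490311067608 Fz 3.848062109988435 open 0.035641377065305735
```

The handle is at about 0.6, the tab is at +0.42, and the jaw has advanced about 48 mm. The hoop is at or near home, since apex y 0.311 minus 89 mm gives 0.222. I'll take small steps now.

apply_moves --rows '[0,-0.008,0,0,0,-0.02,0,-0.016,0,0,0,-0.04]'

```text
t: 20.9
tool_pos: [0.4742, -0.2372, 0.1572]
tool_rot: [0.865, -3.019, -0.012]
contact_force: [-1.9, 10.6, 5.5]
opening: 0.036
grip_force: 5.4
```

```bash
python3 -c "
from h import *
arc(0,0,0);fine();arc(0,0,0)"
```

```text
t 20.9 h 0.6824736909307352 r 0.15996096764553674 z 0.1572015402657649 Ftan -10.107066136006766 Frad -3.7766744397047534 Fz 5.527574830280552 open 0.03596266087144085
jaw top y mean 0.1141 114
hoop mean 0.0264 0.2233 4374 [0.117 0.341]
fence/block [[0.292, 0.313, 0.332], [0.313, 0.323, 0.331], [0.311, 0.331, 0.332], [0.316, 0.325, 0.331], [0.292, 0.33, 0.332]]
t 20.95 h 0.6868198059859645 r 0.16002889486057315 z 0.15722571164277876 Ftan -7.750323282927276 Frad -2.6818851614112993 Fz 4.417493631516248 open 0.03592561381092038
```

apply_moves --rows '[0,-0.008,0,0,0,-0.02,0,-0.016,0,0,0,-0.04]'

```text
t: 21.15
tool_pos: [0.4791, -0.2451, 0.1571]
tool_rot: [0.96, -2.991, -0.013]
contact_force: [-3.0, 12.6, 7.4]
opening: 0.0361
grip_force: 5.9
```

```bash
python3 -c "
from h import *
arc(0,0,0);ctrl.get_image('top');ctrl.get_image('top');arc(0,0,0)"
```

```text
t 21.15 h 0.7403531957295852 r 0.16004689633083197 z 0.15705520917637486 Ftan -12.108097837376087 Frad -4.603115424114997 Fz 7.366744947416875 open 0.03611347441211187
t 21.25 h 0.7443514353589387 r 0.16017406533788228 z 0.1570630117254706 Ftan -8.875612259826193 Frad -3.163907822681023 Fz 5.0310211774203815 open 0.036200341742514006
```

apply_moves --rows '[0,-0.008,0,0,0,-0.02,0,-0.016,0,0,0,-0.04]'

```text
t: 21.45
tool_pos: [0.4844, -0.2526, 0.1569]
tool_rot: [1.053, -2.959, -0.015]
contact_force: [-3.6, 13.2, 7.1]
opening: 0.0357
grip_force: 6.4
```

```bash
python3 -c "
from h import *
arc(0,0,0);fine();ctrl.get_image('top');arc(0,0,0)"
```

```text
t 21.45 h 0.7980103223315109 r 0.16009459869967765 z 0.15692898295583194 Ftan -12.652732861933746 Frad -5.13039662088098 Fz 7.132863284700245 open 0.03571955255759472
jaw top y mean 0.1153 115
hoop mean 0.0263 0.2242 4410 [0.118 0.341]
fence/block [[0.292, 0.313, 0.332], [0.314, 0.325, 0.332], [0.311, 0.331, 0.332], [0.316, 0.325, 0.331], [0.292, 0.298, 0.332]]
t 21.55 h 0.8019981857723644 r 0.16018744487667472 z 0.15698456328459692 Ftan -10.047993503158908 Frad -3.4346311033630563 Fz 6.042074795896421 open 0.03608240977612455
```

The standing force has climbed 6.1, 7.75, 8.9 and now 10.05 N, while still clear of the 0.9 stop. That matches about 45 N at the jaw. I'll back off to the middle of the knob, open, and rise.

apply_moves --rows '[0,0.004,0,0,0,0,0,0.008,0,0,0,0,0,0.008,0,0,0,0,0,0.008,-0.03,0,0,0,0,0.008,-0.07,0,0,0,0,0.008,-0.12,0,0,0,0,0.008,-0.17,0,0,0,0,0.008,-0.22,0,0,0,0,0.008,-0.22,0,0,0]' --grip 0.65

```text
t: 22.45
tool_pos: [0.4848, -0.2533, 0.2959]
tool_rot: [-1.048, 2.955, -0.015]
contact_force: [0.3, -0.6, 0.5]
opening: 0.0557
grip_force: 0.0
```

Run:
```python
from h import *
arc(0,0,0);fine();o=ctrl.get_obs();print(o['contact_force'])
p,d=ctrl.get_image('top');m=ctrl.camera_model('top');v,u=np.mgrid[0:480,0:640]
C=(np.linalg.inv(m['mtx'])@np.stack([u.ravel(),v.ravel(),0*u.ravel()+1]))*d.ravel();W=(m['R'].T@(C-m['t'][:,None])).T
r=W[:,:2]-AX;R=np.hypot(*r.T);A=np.arctan2(r[:,1],r[:,0])%(2*np.pi)-PH0;Z=W[:,2]
k=(abs(Z-.06)<.004)&(R>.08)&(R<.13)&(abs(A)<1.2);print('arm',k.sum(),np.percentile(A[k],[10,50,90]) if k.any() else '')
k=(Z>.1)&(Z<.116)&(R<.05);print('tab',k.sum(),(np.median(R[k]),np.median(A[k])) if k.any() else '')
```

```text
t 22.45 h 0.802995209917043 r 0.1602196008317375 z 0.29594469440959814 Ftan 0.6349667497784897 Frad 0.1401394727926299 Fz 0.5400390127327869 open 0.05567787568614635
jaw top y mean 0.1153 117
hoop mean 0.0265 0.2238 4405 [0.116 0.342]
fence/block [[0.292, 0.331, 0.332], [0.305, 0.323, 0.331], [0.311, 0.331, 0.331], [0.315, 0.324, 0.331], [0.293, 0.295, 0.331]]
[-0.67985314  0.17828082 -0.39722467]
arm 219 [0.57768441 0.67844746 0.77772661]
tab 43 (np.float64(0.03441454061247768), np.float64(0.11961558258812222))
```

The jaw hasn't moved since letting go (0.1153 before and after), the tab is still at closing, and the robot is clear. I'll hand it in.

```bash
python3 -c "
from station import ctrl
print(ctrl.finish_job())"
```

```text
the job is handed in; nothing more can be done
None
```

I flipped the tab to closing, ratcheted the jaw up until the hoop sat home in the fence, let go, and handed the job in at about 22.5 s; the jaw load is about 35–45 N, estimated from the handle force, and no verdict came back.

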